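# Shim the rocking bench scale

### The arm

A 7-joint arm with a two-finger parallel gripper is mounted at the origin on the work surface. World frame = base frame: x ahead of the robot, y to its left, z up, the work surface at z = 0. Lengths are in m, angles in rad, forces in N, time in s.
With the tool pointing down it reaches from about 0.4 to 0.85 m from the base axis. Payload 10.4 kg.
Tool frame: the origin (TCP) lies between the finger pads; the fingertips stand 11 mm ahead of it and the grasp point (between the pads) lies 8 mm behind it (r.tcp_to_tips is the distance from the TCP to the fingertips, in m); z points along the fingers, y is the line along which they close (so a half turn about z gives the same grasp; the last joint's range is limited). The gripper opens to 87 mm and grips with 3 to 60 N. Pads are 19 mm wide; open, the fingers measure 117 mm over their backs; the gripper's body (75 mm by 190 mm) begins 51 mm behind the grasp point.
Start: joints at [-1.197, 0.332, -0.065, 1.46, 0.022, 1.35, -0.088], TCP at [0.242, 0.576, 0.234] pointing down, gripper open.
Joint ranges: [-2.6, 2.6], [-0.5, 2.12], [-1.47, 1.34], [0.16, 2.42], [-1.27, 4.41], [0.06, 2.06], [-2.6, 2.6]. Speed limits (rad/s): [2.22, 2.22, 2.79, 2.79, 3.14, 3.14, 3.14].

### API

Orientations are given as a unit quaternion [x, y, z, w].
In Python, from bench import r gives the robot as it stands. The module is installed in compiled form; this text tells all that it offers.
- The arm moves only by the shell command python3 -m crank 'ROWS' [FORCE]. ROWS is JSON, a list of rows, each an object of numbers: "claw": the closure, from -1 (fully open) to 1 (shut); "dx", "dy", "dz": the shift along the tool's x, y, z each as a share of 3 cm, from -1 to 1; "ax", "ay", "az": the turn, a rotation vector about the tool's x, y, z each as a share of 6 degrees, from -1 to 1. A call has 1 to 8 rows; each row shifts and turns the commanded pose from where the row before left it, along the tool's axes as they then stand; what a row does not reach is not made up. A row lasts 1/12 s, in which the tool goes at most 41.7 mm and 7.16 degrees, less where a joint would pass 70% of its speed; a pose out of reach is approached as far as the arm can. A call with a number of a shift or a turn outside -1 to 1 is refused whole. A call with a gripper value outside its range is refused whole. The fingers move at their own pace and stop on an object; FORCE is the grip in N (left out, the last holds). Time passes only in rows, so rows that do not move let the fingers close. It gives the time, the measured TCP pose, the force, the opening and the grip force at its end, in the units of the state.
- r.read_state(): the state, without advancing time (a new reading comes with each control period).
- r.camera(name): name is "side" or "top"; returns a dict with "color" (400x640x3 uint8, red, green, blue), "mtx" (3x3 intrinsics, pixels), "k1" (the pictures are not rectified: a ray, as slopes to the right and down, at radius r is drawn at 1 + k1 r^2 times it, then the intrinsics apply), "R" (3x3) and "t" (3): a world point X has camera coordinates R X + t. Camera axes: x right, y down, z forward; pixel columns grow to the right and rows downward; lengths in m; the calibration is good to about 2 mm. A picture is of the moment at which its call begins. There is no depth.
- r.close_job(): hands the job in; it is judged then, once.
The state is a dict: "time": time; "joint_positions": joint angles; "joint_vel": joint speeds; "joint_torque": joint torques, N m; "ee_pos": TCP position; "eef_rot": TCP orientation; "ft_force": force on the tool from outside, world axes, zero at the start; "torque": the same for the moment, N m; "width": finger opening in m; "grip_force": force on a finger pad.
Only numpy, scipy, OpenCV 4.12 (cv2) and the standard library are available. Lean on these libraries where they do the work, as an engineer would, in place of code of your own. Each camera call takes 0.05 s, during which the arm holds its last target. There are 200 camera calls.

### The job

The bench scale rocks because its front left foot (as the robot sees it) hangs clear of the table. Slide the flat steel shim in under that foot, then push the steel wedge in on top of it, thin end first and only until it is snug by itself, without lifting or shoving the scale. Then press down on the corner of the scale above that foot, firmly but gently and for a moment, to check that it no longer rocks; let go, and leave the other things where they stand.

Things in the scene. Friction and masses are not known exactly. Their poses are not given: they have to be found in the camera images.
- scale: Loose bench scale, 240 x 240 mm, 3.8 to 4.6 kg, flat steel top 62 mm above the table; at its back edge a display column 60 mm taller, 30 mm deep, 130 mm wide. Origin on the table under its centre; x from front (robot side) to back, y left, z up. Underside 26 mm up. Square grey plastic feet, 22 x 22 mm, at x, y = +-100 mm; three reach the table, the front left one does not. Friction about 0.6.
- corner (a point): Point on the scale's top, 62 mm up when level, straight above the centre of the short front left foot; the place to press; axes as the scale's.
- short_foot (a point): Point on the scale's underside, 26 mm up, where the short foot's screw enters; the foot hangs below it, its flat underside 10 to 13 mm above the table (how much is not known, the screw is seized). The scale stands level on the other three feet, but a push of 3 to 6 N down on this corner dips it until this foot meets the table. Raising this corner takes about 15 N under the foot.
- flat_shim: Loose flat steel plate, 110 x 30 x 6 mm, 150 g, lying on the table; origin at the centre of its underside, x along its length. Either end may go first. The foot must come to stand wholly over it, within about 10 mm of its long middle line.
- wedge_shim: Loose steel wedge, 120 mm long (x), 24 mm wide (y), 80 g, lying on the table; origin at the centre of its underside. From the thin end at x = +60 mm (1.5 mm thick) the top rises by 8 mm per 100 mm to 8.7 mm at x = -30 mm; from there to x = -60 mm a hollow square head to grip or push, 22 mm high. Alone it is too thin for the gap.
- thin_end (a point): Middle of the wedge's thin end, on its underside. On the flat shim it gets snug with this point 30 to 70 mm past the front face of the foot. Until it touches the foot it slides in with almost no force; then the push rises steeply. About 5 to 9 N of push makes it snug; free of the gripper it must still bear over 1 N, and never 15 N. Best pushed free, by the back of its head.
- candle_a: Bystander: black glass candle, 80 mm across, 92 mm high; origin under its centre.
- candle_b: Bystander: a second black glass candle, 80 mm across, 92 mm high; origin under its centre.
- amber_bottle: Bystander: amber bottle with a black cap, 60 mm across, 130 mm high; origin under its centre.
- jigger: Bystander: steel double-ended measure, 46 mm across, 92 mm high; origin under its centre.
- candle_tin: Bystander: flat round aluminium tin, 62 mm across, 22 mm high; origin under its centre.
- pitcher: Bystander: steel jug, 84 mm across, 100 mm high, handle to its +y; origin under its centre.
Mind the look-alikes: they are no part of the job. What is shaped like the wedge_shim but red is not meant. Of the things that look like the flat_shim, the larger one is meant.

How it is judged:
By the outcome, as a careful person would: the job done as asked, in the order asked, and still so for the second after the job is handed in, with the robot touching nothing.
It also fails if it takes over 64 s, if anything falls off the work surface, if the arm or the gripper's body presses on something with over 40 N, if the wrist force passes 120 N, or if a joint passes its speed limit or range.

## Working session

There is one attempt and no reset: what is moved stays moved. The work goes in short steps, Python scripts to look and compute and a shell command to move; the robot and the scene stay as the last step left them, time stands still between calls to the robot, and variables do not carry over. Pictures are saved under pics/ and viewed, at most 10 in all, crops included, and the job is handed in when it is done.

```bash
mkdir -p pics; python3 - <<'E'
from bench import r
import cv2,numpy as np
s=r.read_state(); print({k:np.round(v,3) for k,v in s.items()}, r.tcp_to_tips)
for n in("top","side"):
    c=r.camera(n); cv2.imwrite(f"pics/{n}0.png",c["color"][:,:,::-1]); print(n,c["mtx"].tolist(),c["k1"],np.round(c["R"],3).tolist(),np.round(c["t"],3), -c["R"].T@c["t"])
E
```

```text
{'time': np.float64(0.0), 'joint_positions': array([-1.197,  0.333, -0.065,  1.461,  0.022,  1.35 , -0.088]), 'joint_vel': array([-0.001, -0.   ,  0.002, -0.001, -0.001, -0.001,  0.001]), 'joint_torque': array([ 0.0000e+00, -6.2324e+01,  2.5000e-02, -3.8991e+01, -6.1000e-02,
        3.9000e-02,  0.0000e+00]), 'ee_pos': array([0.241, 0.576, 0.233]), 'eef_rot': array([ 0.197,  0.98 , -0.001, -0.   ]), 'ft_force': array([-0.948,  0.127,  0.306]), 'torque': array([ 0.023,  0.03 , -0.025]), 'grip_force': np.float64(0.0), 'width': np.float64(0.087)} 0.011
top [[497.09847215643674, 0.0, 320.2990065037801], [0.0, 497.09847215643674, 197.87816330912804], [0.0, 0.0, 1.0]] -0.005834687462546054 [[-0.011, -1.0, 0.001], [-0.986, 0.011, -0.166], [0.166, -0.003, -0.986]] [0.003 0.582 1.307] [ 3.57117793e-01 -3.56888645e-04  1.38567002e+00]
side [[495.9796232334722, 0.0, 325.2067260537354], [0.0, 495.9796232334722, 197.21390197213182], [0.0, 0.0, 1.0]] -0.12187914238276557 [[0.923, -0.384, -0.02], [-0.269, -0.607, -0.748], [0.275, 0.695, -0.664]] [-0.529  0.211  1.349] [ 0.17399542 -1.01266623  1.04317291]
```

View pics/top0.png

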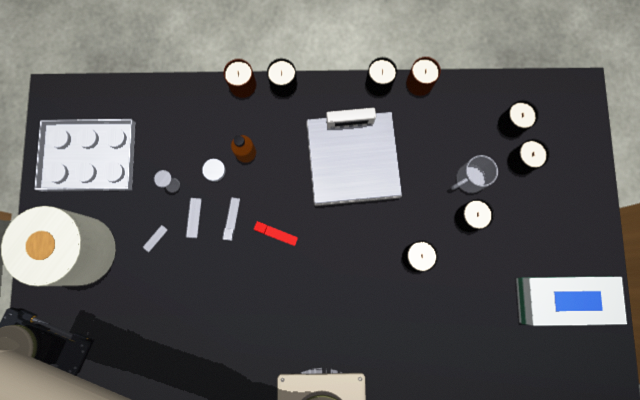

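View pics/side0.png

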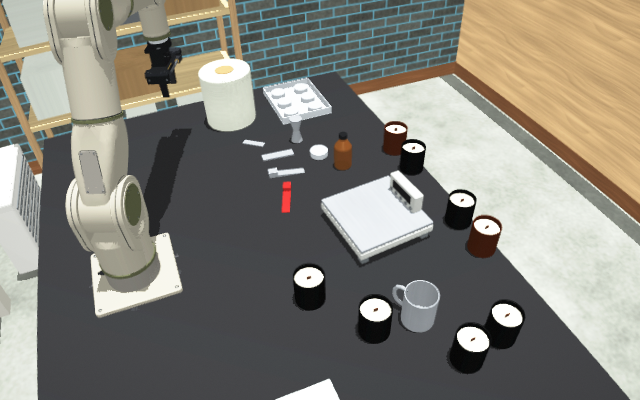

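The top view shows the scale top at about (355,158), with its front-left corner near (315,203). The larger flat shim is at (194,217) and its small look-alike at (155,238). The steel wedge is at (231,218), head toward the robot, and the red decoy at (276,233). The side view confirms this layout and puts the wedge head at (272,173).

```bash
cat > h.py <<'E'
from bench import r
import cv2,numpy as np
from scipy.spatial.transform import Rotation as Ro
def ray(c,uv,z):
    uv=np.atleast_2d(np.array(uv,float)); k=np.array([c["k1"],0,0,0,0.])
    p=cv2.undistortPoints(uv[:,None,:],c["mtx"],k)[:,0]
    d=np.c_[p,np.ones(len(p))]@c["R"]; o=-c["R"].T@c["t"]
    return o+d*((z-o[2])/d[:,2])[:,None]
def proj(c,X):
    return cv2.projectPoints(np.atleast_2d(np.array(X,float)),cv2.Rodrigues(c["R"])[0],c["t"],c["mtx"],np.array([c["k1"],0,0,0,0.]))[0][:,0]
def blob(c,uv,z,box,thr=70,name=None):
    "contour of bright blob near uv in +-box -> world rect on plane z"
    g=c["color"].min(2); m=np.zeros_like(g); u,v=uv
    m[v-box:v+box,u-box:u+box]=(g[v-box:v+box,u-box:u+box]>thr)*255
    cs,_=cv2.findContours(m,0,cv2.CHAIN_APPROX_NONE); q=max(cs,key=cv2.contourArea)[:,0]
    w=ray(c,q,z)[:,:2]; (cx,cy),(a,b),an=cv2.minAreaRect((w*1000).astype(np.float32))
    if a<b: an+=90; a,b=b,a
    return np.round([cx,cy,a,b,(an+90)%180-90],1),w
E
python3 - <<'E'
from h import *
c=r.camera("top"); d=r.camera("side")
print("flat",blob(c,(194,217),.006,24)[0]); print("small",blob(c,(155,238),.006,16)[0])
rw,w=blob(c,(231,218),.006,24); print("wedge",rw)
print("scale",blob(c,(355,162),.062,52,100)[0])
print("sideflat",blob(d,(278,155),.006,18)[0],"sidewedge",blob(d,(287,172),.008,20)[0])
im=c["color"][:,:,::-1]
a=cv2.resize(im[185:260,140:310],None,fx=4.7,fy=4.7,interpolation=cv2.INTER_CUBIC)[:,:800]
b=cv2.resize(im[100:212,300:410],None,fx=2,fy=2,interpolation=cv2.INTER_CUBIC)
e=cv2.resize(d["color"][130:270,255:445,::-1],None,fx=2,fy=2,interpolation=cv2.INTER_CUBIC)[:225]
o=np.zeros((600,800,3),np.uint8); o[:a.shape[0],:a.shape[1]]=a; o[360:584,:220]=b; o[360:585,240:620]=e
cv2.imwrite("pics/c1.png",o)
E
```

```text
flat [538.  352.  114.1  34.1  -4.7]
small [480.9 457.1  82.8  25.4 -39.5]
wedge [534.  246.2 122.3  29.9 -11.1]
scale [700.  -94.5 259.3 237.8   4.8]
sideflat [535.7 351.1 116.7  48.3  -5.2] sidewedge [531.  245.8 124.5  59.1 -17.5]
```

View pics/c1.png

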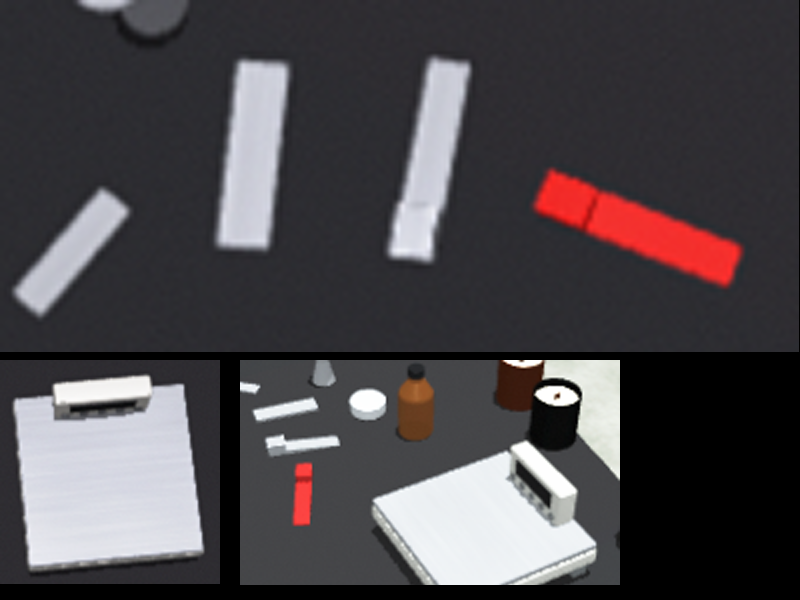

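The crop confirms the wedge head is at the robot end with the thin end pointing away, the flat shim is plain, and the scale is yawed by about +5°. Next I fit the scale's edges and the wedge axis.

```bash
python3 - <<'E'
from h import *
c=r.camera("top")
rw,w=blob(c,(355,162),.062,52,100); w=w*1000
th=np.radians(4.8); R=np.array([[np.cos(th),-np.sin(th)],[np.sin(th),np.cos(th)]])
q=(w-[700,-94.5])@R   # scale-ish axes
def fit(sel,i):
    p=np.polyfit(q[sel,1-i],q[sel,i],1); res=q[sel,i]-np.polyval(p,q[sel,1-i]); k=np.abs(res)<1.5
    p=np.polyfit(q[sel,1-i][k],q[sel,i][k],1); return np.round(p,4)
mid=np.abs(q[:,0]+10)<90
print("L",fit(mid&(q[:,1]>100),1),"Rr",fit(mid&(q[:,1]<-100),1))
print("back",fit((q[:,0]>80)&(np.abs(q[:,1])>78)&(np.abs(q[:,1])<112),0),"front",fit((q[:,0]<-100)&(np.abs(q[:,1])<105),0))
# brightness profile along scale x at y=+60
for y in(70,-70):
    xs=np.arange(-140,-90,3); X=np.array([[700,-94.5]]*len(xs))+np.c_[xs,np.full(len(xs),y)]@R.T
    uv=proj(c,np.c_[X/1000,np.full(len(xs),.062)]); print([int(c["color"][int(round(v)),int(round(u))].min()) for u,v in uv])
rw,w=blob(c,(231,218),.004,24); w=w*1000
s=w[(w[:,0]>520)]; print("wedge thin part",cv2.minAreaRect(s.astype(np.float32)))
E
```

```text
L [-7.000000e-04  1.172789e+02] Rr [-1.600000e-03 -1.175384e+02]
back [1.700000e-03 1.106334e+02] front [ 6.00000e-04 -1.28312e+02]
[36, 22, 23, 60, 126, 167, 225, 227, 227, 228, 228, 227, 228, 227, 226, 225, 223]
[36, 23, 25, 68, 117, 127, 225, 223, 222, 221, 225, 223, 223, 222, 222, 221, 221]
wedge thin part ((556.7400512695312, 241.84133911132812), (28.198909759521484, 76.50897216796875), 79.84751892089844)
```

```bash
cat >> h.py <<'E'
def need(x,y,z,yaw):
    "yaw: wanted heading (deg) of tool x, world. prints az share*rows, shift in units after the turn"
    s=r.read_state(); M=Ro.from_quat(s["eef_rot"]).as_matrix(); cur=np.degrees(np.arctan2(M[1,0],M[0,0]))
    dy=(yaw-cur+180)%360-180; a=np.radians(yaw); d=np.array([x,y,z])-s["ee_pos"]
    T=np.array([[np.cos(a),np.sin(a),0],[np.sin(a),-np.cos(a),0],[0,0,-1]])
    print("t",round(s["time"],2),"pos",np.round(s["ee_pos"]*1000,1),"z-tilt",np.round(M[:2,2],3),"az",round(-dy/6,2),"shift",np.round(T.T@d/.03,2),"F",np.round(s["ft_force"],1),"w",round(s["width"]*1000,1))
E
python3 -c "
from h import *
need(.502,.355,.08,175.3)"
```

```text
t 0.25 pos [241.5 576.3 233.2] z-tilt [-0.    -0.001] az -3.01 shift [-9.26 -6.64  5.11] F [-0.5 -0.2  0.5] w 86.9
```

```bash
python3 -m crank '[{"az":-1},{"az":-1},{"az":-1},{"dx":-0.93,"dy":-0.66,"dz":0.5},{"dx":-0.93,"dy":-0.66,"dz":0.5},{"dx":-0.93,"dy":-0.66,"dz":0.5},{"dx":-0.93,"dy":-0.66,"dz":0.5},{"dx":-0.93,"dy":-0.66,"dz":0.5}]'
python3 -m crank '[{"dx":-0.93,"dy":-0.66,"dz":0.5},{"dx":-0.93,"dy":-0.66,"dz":0.5},{"dx":-0.93,"dy":-0.66,"dz":0.5},{"dx":-0.93,"dy":-0.66,"dz":0.5},{"dx":-0.93,"dy":-0.66,"dz":0.5,"claw":-0.5},{"claw":-0.2},{"claw":-0.2}]' 40
python3 -c "
from h import *
need(.502,.355,.012,175.3)
c=r.camera('top');im=c['color'][150:300,130:330,::-1]
cv2.imwrite('pics/c2.png',cv2.resize(im,None,fx=4,fy=4,interpolation=cv2.INTER_CUBIC))"
```

```text
t 0.25 pos [241.5 576.3 233.2] z-tilt [-0.    -0.001] az -3.01 shift [-9.26 -6.64  7.37] F [-0.5 -0.2  0.5] w 86.9invalid input at $[0]: expected keys claw, dx, dy, dz, ax, ay, az
invalid input at $[0]: expected keys claw, dx, dy, dz, ax, ay, az
```

View pics/c2.png

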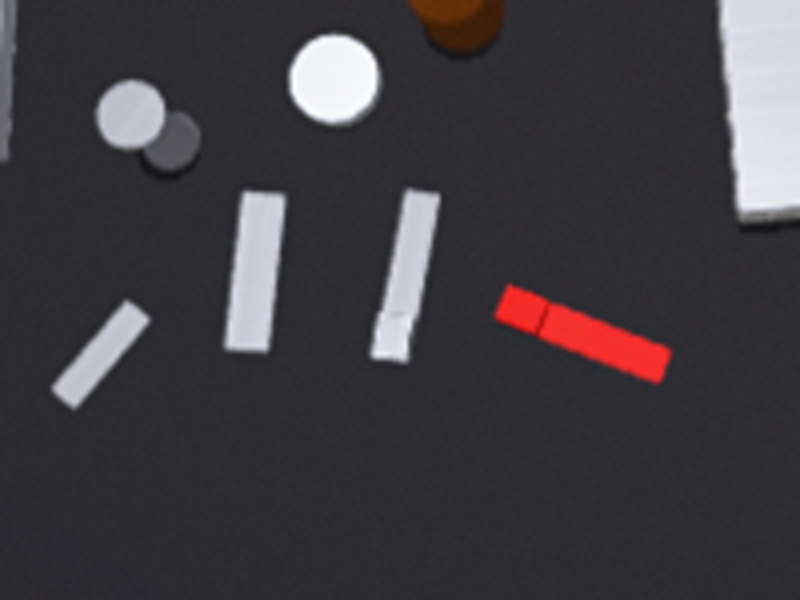

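The picture is unchanged, because the move was refused: every row needs all seven keys.

```bash
python3 -m crank '[{"claw":-0.5,"dx":0,"dy":0,"dz":0,"ax":0,"ay":0,"az":-1},{"claw":-0.5,"dx":0,"dy":0,"dz":0,"ax":0,"ay":0,"az":-1},{"claw":-0.5,"dx":0,"dy":0,"dz":0,"ax":0,"ay":0,"az":-1},{"claw":-0.5,"dx":-0.93,"dy":-0.66,"dz":0.5,"ax":0,"ay":0,"az":0},{"claw":-0.5,"dx":-0.93,"dy":-0.66,"dz":0.5,"ax":0,"ay":0,"az":0},{"claw":-0.5,"dx":-0.93,"dy":-0.66,"dz":0.5,"ax":0,"ay":0,"az":0},{"claw":-0.5,"dx":-0.93,"dy":-0.66,"dz":0.5,"ax":0,"ay":0,"az":0},{"claw":-0.5,"dx":-0.93,"dy":-0.66,"dz":0.5,"ax":0,"ay":0,"az":0}]' 40
python3 -m crank '[{"claw":-0.3,"dx":-0.93,"dy":-0.66,"dz":0.5,"ax":0,"ay":0,"az":0},{"claw":-0.3,"dx":-0.93,"dy":-0.66,"dz":0.5,"ax":0,"ay":0,"az":0},{"claw":-0.3,"dx":-0.93,"dy":-0.66,"dz":0.5,"ax":0,"ay":0,"az":0},{"claw":-0.3,"dx":-0.93,"dy":-0.66,"dz":0.5,"ax":0,"ay":0,"az":0},{"claw":-0.3,"dx":-0.93,"dy":-0.66,"dz":0.5,"ax":0,"ay":0,"az":0},{"claw":-0.3,"dx":0,"dy":0,"dz":0,"ax":0,"ay":0,"az":0},{"claw":-0.3,"dx":0,"dy":0,"dz":0,"ax":0,"ay":0,"az":0}]' 40
python3 -c "
from h import *
need(.502,.355,.012,175.3)"
```

```text
time: 0.97
ee_pos: [0.3735, 0.465, 0.158]
eef_rot: [0.041, 0.999, 0.0, 0.0]
ft_force: [0.2, 0.8, 0.1]
width: 0.0655
grip_force: 0.0
time: 1.55
ee_pos: [0.5045, 0.3535, 0.0824]
eef_rot: [0.043, 0.999, -0.001, -0.0]
ft_force: [-0.8, 1.0, 0.3]
width: 0.0565
grip_force: 0.0
t 1.55 pos [504.5 353.5  82.4] z-tilt [-0.001 -0.002] az -0.05 shift [0.09 0.04 2.35] F [-0.8  1.   0.3] w 56.5
```

```bash
python3 -m crank '[{"claw":-0.3,"dx":0.09,"dy":0.04,"dz":0.8,"ax":0,"ay":0,"az":0},{"claw":-0.3,"dx":0,"dy":0,"dz":0.8,"ax":0,"ay":0,"az":0},{"claw":-0.3,"dx":0,"dy":0,"dz":0.5,"ax":0,"ay":0,"az":0},{"claw":-0.3,"dx":0,"dy":0,"dz":0.22,"ax":0,"ay":0,"az":0},{"claw":-0.3,"dx":0,"dy":0,"dz":0,"ax":0,"ay":0,"az":0}]' 40
python3 -m crank '[{"claw":1,"dx":0,"dy":0,"dz":0,"ax":0,"ay":0,"az":0},{"claw":1,"dx":0,"dy":0,"dz":0,"ax":0,"ay":0,"az":0},{"claw":1,"dx":0,"dy":0,"dz":0,"ax":0,"ay":0,"az":0},{"claw":1,"dx":0,"dy":0,"dz":0,"ax":0,"ay":0,"az":0},{"claw":1,"dx":0,"dy":0,"dz":0,"ax":0,"ay":0,"az":0},{"claw":1,"dx":0,"dy":0,"dz":0,"ax":0,"ay":0,"az":0}]' 40
python3 -c "
from h import *
need(.502,.355,.06,175.3)"
```

```text
time: 1.97
ee_pos: [0.4993, 0.3585, 0.0132]
eef_rot: [0.04, 0.999, -0.0, -0.001]
ft_force: [0.4, 0.2, -0.7]
width: 0.0569
grip_force: 0.0
time: 2.47
ee_pos: [0.5009, 0.3575, 0.0145]
eef_rot: [0.041, 0.999, 0.0, 0.0]
ft_force: [-1.6, -0.7, 4.2]
width: 0.0284
grip_force: 39.8
t 2.47 pos [500.9 357.5  14.5] z-tilt [0. 0.] az -0.01 shift [-0.04 -0.08 -1.52] F [-1.6 -0.7  4.2] w 28.4
```

```bash
python3 -m crank '[{"claw":1,"dx":0,"dy":0,"dz":-0.5,"ax":0,"ay":0,"az":0},{"claw":1,"dx":0,"dy":0,"dz":-1,"ax":0,"ay":0,"az":0},{"claw":1,"dx":0,"dy":0,"dz":-0.5,"ax":0,"ay":0,"az":-0.8},{"claw":1,"dx":0,"dy":0,"dz":0,"ax":0,"ay":0,"az":-0.8}]' 40
python3 -c "
from h import *
need(.4664,-.0139,.074,184.8)"
```

```text
time: 2.8
ee_pos: [0.5023, 0.3589, 0.0779]
eef_rot: [-0.044, 0.999, 0.002, 0.002]
ft_force: [0.8, 0.5, -1.2]
width: 0.0286
grip_force: 39.8
t 2.8 pos [502.3 358.9  77.9] z-tilt [0.004 0.004] az 0.04 shift [  2.23 -12.28   0.13] F [ 0.8  0.5 -1.2] w 28.6
```

```bash
python3 -m crank '[{"claw":1,"dx":0.17,"dy":-0.94,"dz":0,"ax":0,"ay":0,"az":0},{"claw":1,"dx":0.17,"dy":-0.94,"dz":0,"ax":0,"ay":0,"az":0},{"claw":1,"dx":0.17,"dy":-0.94,"dz":0,"ax":0,"ay":0,"az":0},{"claw":1,"dx":0.17,"dy":-0.94,"dz":0,"ax":0,"ay":0,"az":0},{"claw":1,"dx":0.17,"dy":-0.94,"dz":0,"ax":0,"ay":0,"az":0},{"claw":1,"dx":0.17,"dy":-0.94,"dz":0,"ax":0,"ay":0,"az":0},{"claw":1,"dx":0.17,"dy":-0.94,"dz":0,"ax":0,"ay":0,"az":0}]' 40
python3 -m crank '[{"claw":1,"dx":0.17,"dy":-0.94,"dz":0,"ax":0,"ay":0,"az":0},{"claw":1,"dx":0.17,"dy":-0.94,"dz":0,"ax":0,"ay":0,"az":0},{"claw":1,"dx":0.17,"dy":-0.94,"dz":0,"ax":0,"ay":0,"az":0},{"claw":1,"dx":0.17,"dy":-0.94,"dz":0,"ax":0,"ay":0,"az":0},{"claw":1,"dx":0.17,"dy":-0.94,"dz":0,"ax":0,"ay":0,"az":0},{"claw":1,"dx":0.17,"dy":-0.94,"dz":0,"ax":0,"ay":0,"az":0},{"claw":1,"dx":0,"dy":0,"dz":0,"ax":0,"ay":0,"az":0}]' 40
python3 -c "
from h import *
need(.4664,-.0139,.0145,184.8)
c=r.camera('top');im=c['color'][150:300,250:400,::-1]
d=r.camera('side');jm=d['color'][130:330,200:400,::-1]
cv2.imwrite('pics/c3.png',np.hstack([cv2.resize(k,(400,400),interpolation=cv2.INTER_CUBIC) for k in (im,jm)]))"
```

```text
time: 3.38
ee_pos: [0.4814, 0.1564, 0.0739]
eef_rot: [-0.042, 0.999, 0.0, -0.0]
ft_force: [0.8, 0.2, -2.2]
width: 0.0284
grip_force: 39.8
time: 3.97
ee_pos: [0.4648, -0.0191, 0.0739]
eef_rot: [-0.039, 0.999, -0.001, -0.0]
ft_force: [0.3, -0.1, -2.2]
width: 0.0286
grip_force: 39.8
t 3.97 pos [464.8 -19.1  73.9] z-tilt [-0.    -0.002] az -0.05 shift [-0.07  0.17  1.98] F [ 0.3 -0.1 -2.2] w 28.6
```

View pics/c3.png

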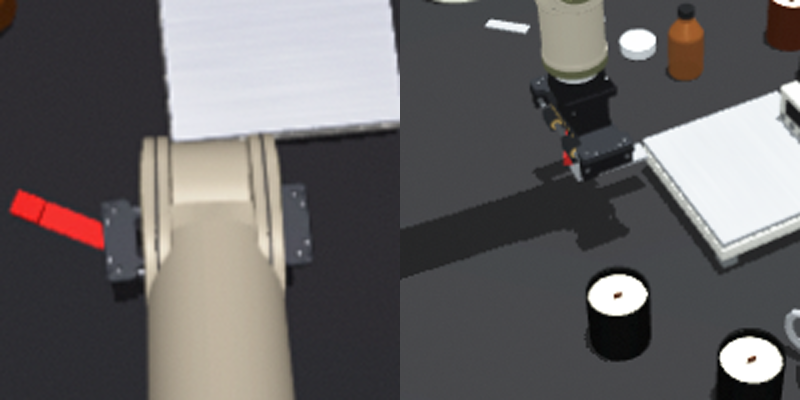

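The top view shows the gripper in front of the scale's front-left corner, clear of the red decoy. In the side view the shim points at the scale. I lower it and slide it in.

```bash
python3 -m crank '[{"claw":1,"dx":-0.07,"dy":0.17,"dz":0.7,"ax":0,"ay":0,"az":0},{"claw":1,"dx":0,"dy":0,"dz":0.7,"ax":0,"ay":0,"az":0},{"claw":1,"dx":0,"dy":0,"dz":0.5,"ax":0,"ay":0,"az":0},{"claw":1,"dx":0,"dy":0,"dz":0,"ax":0,"ay":0,"az":0},{"claw":1,"dx":0,"dy":0,"dz":0,"ax":0,"ay":0,"az":0}]' 40
python3 -c "
from h import *
need(.5182,-.0095,.015,184.8)
for n,b in (('side',1),):
  d=r.camera(n);jm=d['color'][170:250,260:380,::-1]
  cv2.imwrite('pics/c4.png',cv2.resize(jm,None,fx=6,fy=6,interpolation=cv2.INTER_CUBIC))
  print(proj(d,[[.586,-.004,0],[.564,.016,0.012],[.5715,.118-.095,.062]])-[260,170])"
```

```text
time: 4.48
ee_pos: [0.4669, -0.0072, 0.0167]
eef_rot: [-0.043, 0.999, 0.0, -0.001]
ft_force: [0.4, 0.1, -1.7]
width: 0.029
grip_force: 39.9
t 4.48 pos [466.9  -7.2  16.7] z-tilt [-0.002  0.   ] az 0.02 shift [-1.7  -0.22  0.06] F [ 0.4  0.1 -1.7] w 29.0
[[69.80448809 45.74098723]
 [60.51738406 40.7404216 ]
 [61.51802566 26.36533505]]
```

View pics/c4.png

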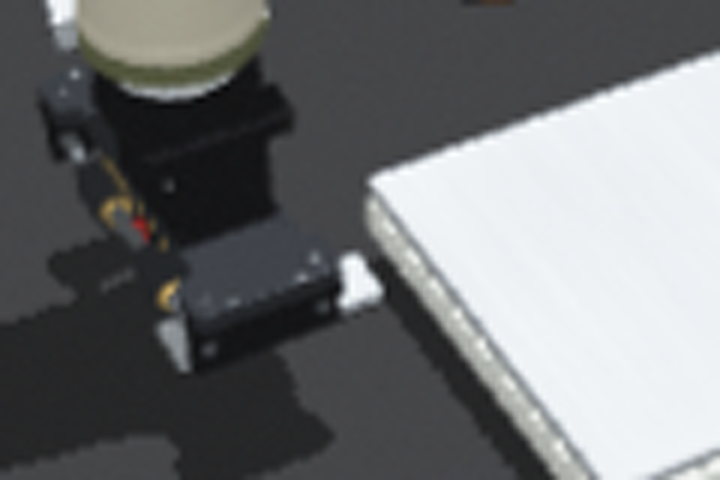

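The shim's far end shows at (375,290), just in front of the scale's edge and pointing under it. The lateral reading jumps around, so I average a few readings at rest.

```bash
cat >> h.py <<'E'
def avg(n=4):
    P=[];F=[]
    for i in range(n):
        r.camera("top"); s=r.read_state(); P.append(s["ee_pos"]); F.append(s["ft_force"])
    print("avg",np.round(np.mean(P,0)*1000,1),np.round(np.std(P,0)*1000,1),"F",np.round(np.mean(F,0),2),np.round(np.std(F,0),2)); return np.mean(P,0)
E
python3 -c "
from h import *
p=avg(5)
q=(p[:2]*1000-[694,-95.1]);a=np.radians(4.8);print('scale x',q@[np.cos(a),np.sin(a)],'y',q@[-np.sin(a),np.cos(a)])"
```

```text
avg [468.   -7.7  17.9] [0.1 0.2 0.1] F [ 0.05 -0.04 -1.61] [0.48 0.5  0.4 ]
scale x -217.87978627077013 y 105.97460632788567
```

```bash
python3 -m crank '[{"claw":1,"dx":0,"dy":-0.2,"dz":0,"ax":0,"ay":0,"az":0},{"claw":1,"dx":0,"dy":0,"dz":0.08,"ax":0,"ay":0,"az":0},{"claw":1,"dx":0,"dy":0,"dz":0,"ax":0,"ay":0,"az":0},{"claw":1,"dx":0,"dy":0,"dz":0,"ax":0,"ay":0,"az":0}]' 40
cat >> h.py <<'E'
def sc(p):
    q=(p[:2]*1000-[694,-95.1]);a=np.radians(4.8);print('scale x %.1f y %.1f'%(q@[np.cos(a),np.sin(a)],q@[-np.sin(a),np.cos(a)]))
E
python3 -c "
from h import *
sc(avg(2)); need(.5182,-.0095,.015,184.8)"
```

```text
time: 5.12
ee_pos: [0.4677, -0.0142, 0.0144]
eef_rot: [-0.042, 0.999, 0.0, -0.0]
ft_force: [0.9, 0.2, -1.0]
width: 0.0291
grip_force: 39.9
avg [467.8 -14.1  14.5] [0. 0. 0.] F [ 0.21  0.49 -1.19] [0.4  0.1  0.21]
scale x -218.6 y 99.7
t 5.22 pos [467.8 -14.   14.5] z-tilt [-0.  0.] az 0.01 shift [-1.69  0.01 -0.02] F [-0.2  0.6 -1.4] w 29.1
```

Now I slide it in slowly, about 50 mm.

```bash
python3 -m crank '[{"claw":1,"dx":-0.3,"dy":0,"dz":0,"ax":0,"ay":0,"az":0},{"claw":1,"dx":-0.3,"dy":0,"dz":0,"ax":0,"ay":0,"az":0},{"claw":1,"dx":-0.2,"dy":0,"dz":0,"ax":0,"ay":0,"az":0},{"claw":1,"dx":0,"dy":0,"dz":0,"ax":0,"ay":0,"az":0}]' 40
python3 -m crank '[{"claw":1,"dx":-0.3,"dy":0,"dz":0,"ax":0,"ay":0,"az":0},{"claw":1,"dx":-0.3,"dy":0,"dz":0,"ax":0,"ay":0,"az":0},{"claw":1,"dx":-0.29,"dy":0,"dz":0,"ax":0,"ay":0,"az":0},{"claw":1,"dx":0,"dy":0,"dz":0,"ax":0,"ay":0,"az":0},{"claw":1,"dx":0,"dy":0,"dz":0,"ax":0,"ay":0,"az":0}]' 40
python3 -c "
from h import *
sc(avg(2)); need(.5182,-.0095,.015,184.8)"
```

```text
time: 5.55
ee_pos: [0.4937, -0.0117, 0.0147]
eef_rot: [-0.043, 0.999, 0.0, 0.001]
ft_force: [0.8, 0.7, -1.1]
width: 0.0292
grip_force: 39.9
time: 5.97
ee_pos: [0.5188, -0.0098, 0.0144]
eef_rot: [-0.042, 0.999, -0.0, -0.0]
ft_force: [0.1, 0.1, -1.2]
width: 0.0292
grip_force: 39.9
avg [518.1  -9.9  14.3] [0.1 0.  0. ] F [ 0.16  0.15 -1.33] [0.03 0.15 0.17]
scale x -168.1 y 99.6
t 6.07 pos [518.   -9.9  14.3] z-tilt [-0.001 -0.   ] az 0.01 shift [-0.01  0.01 -0.02] F [ 0.1 -0.  -1.5] w 29.2
```

```bash
python3 -m crank '[{"claw":1,"dx":0,"dy":0,"dz":0.04,"ax":0,"ay":0,"az":0},{"claw":1,"dx":0,"dy":0,"dz":0,"ax":0,"ay":0,"az":0},{"claw":-0.1,"dx":0,"dy":0,"dz":0,"ax":0,"ay":0,"az":0},{"claw":-0.1,"dx":0,"dy":0,"dz":0,"ax":0,"ay":0,"az":0},{"claw":-0.1,"dx":0,"dy":0,"dz":0,"ax":0,"ay":0,"az":0},{"claw":-0.1,"dx":0,"dy":0,"dz":-0.3,"ax":0,"ay":0,"az":0},{"claw":-0.1,"dx":0,"dy":0,"dz":-1,"ax":0,"ay":0,"az":0},{"claw":-0.1,"dx":0,"dy":0,"dz":-1,"ax":0,"ay":0,"az":0}]' 40
python3 -m crank '[{"claw":-0.3,"dx":0.3,"dy":1,"dz":-0.3,"ax":0,"ay":0,"az":0},{"claw":-0.3,"dx":0,"dy":1,"dz":0,"ax":0,"ay":0,"az":0},{"claw":-0.3,"dx":0,"dy":1,"dz":0,"ax":0,"ay":0,"az":0},{"claw":-0.3,"dx":0,"dy":1,"dz":0,"ax":0,"ay":0,"az":0},{"claw":-0.3,"dx":0,"dy":1,"dz":0,"ax":0,"ay":0,"az":0},{"claw":-0.3,"dx":0,"dy":0,"dz":0,"ax":0,"ay":0,"az":0}]' 40
python3 -c "
from h import *
c=r.camera('top')
p=[319,212]; rr,w=blob(c,(318,214),.006,24)
t=c['color'][190:240,280:360,::-1]; d=r.camera('side')['color'][170:230,260:360,::-1]
cv2.imwrite('pics/c5.png',np.hstack([cv2.resize(k,(400,300),interpolation=cv2.INTER_CUBIC) for k in (t,d)]))
g=c['color'].min(2); print(g[200:232:2,312:330:2])
"
```

```text
time: 6.73
ee_pos: [0.5174, -0.0099, 0.0829]
eef_rot: [-0.042, 0.999, -0.0, -0.001]
ft_force: [0.6, -0.0, 0.9]
width: 0.0474
grip_force: 0.0
time: 7.23
ee_pos: [0.4958, 0.1456, 0.0923]
eef_rot: [-0.046, 0.999, 0.001, 0.0]
ft_force: [0.3, 0.3, -0.2]
width: 0.0564
grip_force: 0.0
[[ 44 176 234 232 231 230 230 230 230]
 [ 43 121 195 185 173 168 159 139 123]
 [ 44  79 112 109 110 124 110  98  73]
 [ 44  36  70 111 108 108 110 175  23]
 [ 44  41 127 235 229 230 231 218  48]
 [ 45  42 147 233 226 228 228 220  51]
 [ 45  43 132 234 227 229 229 223  55]
 [ 46  42 131 235 228 228 230 232  68]
 [ 45  43 102 235 228 228 230 233  72]
 [ 44  43  80 235 228 229 230 233  89]
 [ 44  45  81 237 229 229 230 231 123]
 [ 45  45  64 236 231 229 231 233 130]
 [ 44  45  55 237 231 230 231 233 155]
 [ 44  44  49 238 232 230 231 233 176]
 [ 44  45  48 222 237 230 217 197 172]
 [ 44  42  41  61  54  55  53  46  45]]
```

View pics/c5.png

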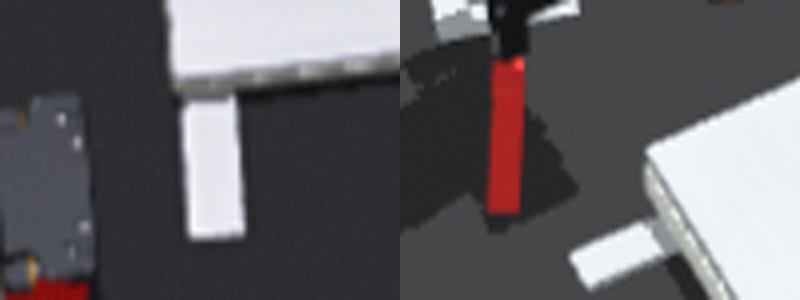

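The top view shows the shim from crop (185,98) to (245,238), emerging from under the scale near its front-left corner and parallel to its side. Next is the wedge.

```bash
python3 -c "
from h import *
c=r.camera('top'); g=c['color'].min(2); m=np.zeros_like(g); m[208:240,308:336]=(g[208:240,308:336]>140)*255
cs,_=cv2.findContours(m,0,cv2.CHAIN_APPROX_NONE); q=max(cs,key=cv2.contourArea)[:,0]; w=ray(c,q,.006)[:,:2]
print(cv2.minAreaRect((w*1000).astype(np.float32))); sc(w.mean(0)); sc(w[w[:,0]<np.percentile(w[:,0],10)].mean(0))
print(blob(c,(231,218),.006,24)[0])
need(.4891,.2539,.08,169.85)"
```

```text
((531.2406005859375, -8.355653762817383), (60.03644561767578, 30.368083953857422), 3.937518835067749)
scale x -155.3 y 100.1
scale x -184.3 y 104.9
[536.7 238.3 134.9 112.7   0.6]
t 7.38 pos [496.8 138.5  91.8] z-tilt [ 0. -0.] az 2.51 shift [0.93 3.74 0.39] F [ 0.3 -0.6 -0.4] w 56.7
```

```bash
python3 -m crank '[{"claw":-0.3,"dx":0,"dy":0,"dz":0,"ax":0,"ay":0,"az":0.85},{"claw":-0.3,"dx":0,"dy":0,"dz":0,"ax":0,"ay":0,"az":0.85},{"claw":-0.3,"dx":0,"dy":0,"dz":0,"ax":0,"ay":0,"az":0.81},{"claw":-0.3,"dx":0.24,"dy":0.94,"dz":0.1,"ax":0,"ay":0,"az":0},{"claw":-0.3,"dx":0.24,"dy":0.94,"dz":0.1,"ax":0,"ay":0,"az":0},{"claw":-0.3,"dx":0.24,"dy":0.94,"dz":0.1,"ax":0,"ay":0,"az":0},{"claw":-0.3,"dx":0.24,"dy":0.94,"dz":0.1,"ax":0,"ay":0,"az":0},{"claw":-0.3,"dx":0,"dy":0,"dz":0,"ax":0,"ay":0,"az":0}]' 25
python3 -c "
from h import *
avg(3); need(.4891,.2539,.015,169.85)"
```

```text
time: 8.05
ee_pos: [0.4871, 0.2598, 0.0792]
eef_rot: [0.087, 0.996, 0.001, -0.0]
ft_force: [-0.2, 0.3, -0.4]
width: 0.0562
grip_force: 0.0
avg [488.4 254.9  79.3] [0.4 1.4 0.1] F [ 0.08 -0.5  -0.04] [0.48 0.17 0.61]
t 8.2 pos [488.9 253.3  79.4] z-tilt [ 0.    -0.001] az -0.02 shift [-0.    0.02  2.15] F [ 0.7 -0.5 -0.2] w 56.7
```

```bash
python3 -m crank '[{"claw":-0.3,"dx":0,"dy":0.02,"dz":0.8,"ax":0,"ay":0,"az":0},{"claw":-0.3,"dx":0,"dy":0,"dz":0.8,"ax":0,"ay":0,"az":0},{"claw":-0.3,"dx":0,"dy":0,"dz":0.54,"ax":0,"ay":0,"az":0},{"claw":-0.3,"dx":0,"dy":0,"dz":0,"ax":0,"ay":0,"az":0},{"claw":-0.3,"dx":0,"dy":0,"dz":0,"ax":0,"ay":0,"az":0}]' 25
python3 -m crank '[{"claw":0.2,"dx":0,"dy":0,"dz":0,"ax":0,"ay":0,"az":0},{"claw":1,"dx":0,"dy":0,"dz":0,"ax":0,"ay":0,"az":0},{"claw":1,"dx":0,"dy":0,"dz":0,"ax":0,"ay":0,"az":0},{"claw":1,"dx":0,"dy":0,"dz":0,"ax":0,"ay":0,"az":0},{"claw":1,"dx":0,"dy":0,"dz":0,"ax":0,"ay":0,"az":0},{"claw":1,"dx":0,"dy":0,"dz":0,"ax":0,"ay":0,"az":0}]' 25
python3 -c "
from h import *
avg(2)"
```

```text
time: 8.62
ee_pos: [0.4888, 0.2537, 0.0153]
eef_rot: [0.09, 0.996, -0.001, -0.0]
ft_force: [1.3, -0.2, -0.5]
width: 0.0567
grip_force: 0.0
time: 9.12
ee_pos: [0.4885, 0.2557, 0.0154]
eef_rot: [0.089, 0.996, 0.0, 0.0]
ft_force: [-0.4, -0.3, -0.1]
width: 0.0246
grip_force: 0.2
avg [488.5 255.7  15.4] [0. 0. 0.] F [-1.28 -1.14  3.11] [0.17 0.73 0.8 ]
```

```bash
python3 -m crank '[{"claw":1,"dx":0,"dy":0,"dz":0,"ax":0,"ay":0,"az":0},{"claw":1,"dx":0,"dy":0,"dz":-0.5,"ax":0,"ay":0,"az":0},{"claw":1,"dx":0,"dy":0,"dz":-1,"ax":0,"ay":0,"az":0},{"claw":1,"dx":0,"dy":0,"dz":-0.5,"ax":0,"ay":0,"az":-0.83},{"claw":1,"dx":0,"dy":0,"dz":0,"ax":0,"ay":0,"az":-0.83},{"claw":1,"dx":0,"dy":0,"dz":0,"ax":0,"ay":0,"az":-0.83},{"claw":1,"dx":0,"dy":0,"dz":0,"ax":0,"ay":0,"az":0},{"claw":1,"dx":0,"dy":0,"dz":0,"ax":0,"ay":0,"az":0}]' 25
python3 -c "
from h import *
a=np.radians(4.8); x,y=-235,100; need((694+x*np.cos(a)-y*np.sin(a))/1000,(-95.1+x*np.sin(a)+y*np.cos(a))/1000,.06,184.8)"
```

```text
time: 9.88
ee_pos: [0.4882, 0.2555, 0.0749]
eef_rot: [-0.04, 0.999, -0.0, -0.0]
ft_force: [-0.6, -0.3, -0.8]
width: 0.0236
grip_force: 25.0
t 9.88 pos [488.2 255.5  74.9] z-tilt [-0. -0.] az -0.04 shift [ 1.98 -8.89  0.5 ] F [-0.6 -0.3 -0.8] w 23.6
```

```bash
python3 -m crank '[{"claw":1,"dx":0.2,"dy":-0.89,"dz":0,"ax":0,"ay":0,"az":0},{"claw":1,"dx":0.2,"dy":-0.89,"dz":0,"ax":0,"ay":0,"az":0},{"claw":1,"dx":0.2,"dy":-0.89,"dz":0,"ax":0,"ay":0,"az":0},{"claw":1,"dx":0.2,"dy":-0.89,"dz":0,"ax":0,"ay":0,"az":0},{"claw":1,"dx":0.2,"dy":-0.89,"dz":0,"ax":0,"ay":0,"az":0}]' 25
python3 -m crank '[{"claw":1,"dx":0.2,"dy":-0.89,"dz":0,"ax":0,"ay":0,"az":0},{"claw":1,"dx":0.2,"dy":-0.89,"dz":0,"ax":0,"ay":0,"az":0},{"claw":1,"dx":0.2,"dy":-0.89,"dz":0,"ax":0,"ay":0,"az":0},{"claw":1,"dx":0.2,"dy":-0.89,"dz":0,"ax":0,"ay":0,"az":0},{"claw":1,"dx":0.2,"dy":-0.89,"dz":0,"ax":0,"ay":0,"az":0},{"claw":1,"dx":0,"dy":0,"dz":0,"ax":0,"ay":0,"az":0},{"claw":1,"dx":0,"dy":0,"dz":0,"ax":0,"ay":0,"az":0}]' 25
python3 -c "
from h import *
sc(avg(3))
a=np.radians(4.8); x,y=-235,100; need((694+x*np.cos(a)-y*np.sin(a))/1000,(-95.1+x*np.sin(a)+y*np.cos(a))/1000,.025,184.8)
c=r.camera('top');im=c['color'][190:250,280:360,::-1]
d=r.camera('side');jm=d['color'][170:230,260:340,::-1]
cv2.imwrite('pics/c6.png',np.hstack([cv2.resize(k,(400,300),interpolation=cv2.INTER_CUBIC) for k in (im,jm)]))"
```

```text
time: 10.3
ee_pos: [0.469, 0.1188, 0.0748]
eef_rot: [-0.04, 0.999, 0.0, -0.0]
ft_force: [0.8, -0.9, -2.1]
width: 0.0236
grip_force: 25.0
time: 10.88
ee_pos: [0.4504, -0.0166, 0.0749]
eef_rot: [-0.039, 0.999, 0.0, -0.0]
ft_force: [0.0, 0.6, -0.2]
width: 0.0237
grip_force: 25.0
avg [450.7 -14.7  75. ] [0.1 0.4 0. ] F [ 0.09 -0.1  -0.09] [0.29 0.07 0.11]
scale x -235.7 y 100.4
t 11.03 pos [450.8 -14.3  75. ] z-tilt [-0.  0.] az -0.01 shift [-0.02 -0.03  1.67] F [ 0.1 -0.1  0.1] w 23.8
```

View pics/c6.png

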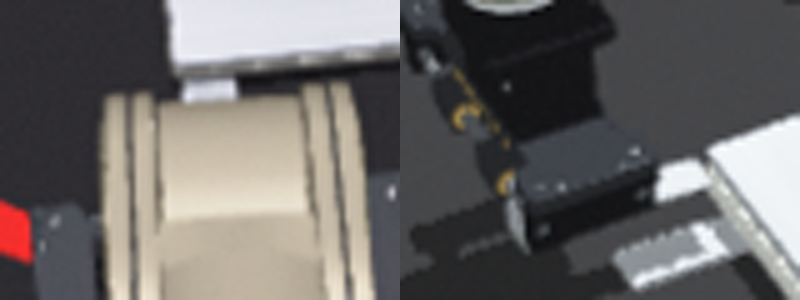

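The top view shows the wedge lined up over the shim strip. In the side view its thin end points at the scale, above the shim. I lower it.

```bash
python3 -m crank '[{"claw":1,"dx":0,"dy":-0.01,"dz":0.7,"ax":0,"ay":0,"az":0},{"claw":1,"dx":0,"dy":0,"dz":0.7,"ax":0,"ay":0,"az":0},{"claw":1,"dx":0,"dy":0,"dz":0.35,"ax":0,"ay":0,"az":0},{"claw":1,"dx":0,"dy":0,"dz":0,"ax":0,"ay":0,"az":0},{"claw":1,"dx":0,"dy":0,"dz":0,"ax":0,"ay":0,"az":0}]' 25
python3 -c "
from h import *
sc(avg(3))"
```

```text
time: 11.55
ee_pos: [0.4506, -0.0154, 0.0226]
eef_rot: [-0.042, 0.999, -0.0, -0.001]
ft_force: [0.5, 0.1, -0.1]
width: 0.0235
grip_force: 25.0
avg [451.3 -15.5  23.4] [0.1 0.  0.2] F [ 0.16  0.33 -0.78] [0.53 0.29 0.13]
scale x -235.2 y 99.6
```

```bash
python3 -m crank '[{"claw":1,"dx":0,"dy":0,"dz":0.04,"ax":0,"ay":0,"az":0},{"claw":1,"dx":-0.25,"dy":0,"dz":0,"ax":0,"ay":0,"az":0},{"claw":1,"dx":-0.25,"dy":0,"dz":0,"ax":0,"ay":0,"az":0},{"claw":1,"dx":-0.25,"dy":0,"dz":0,"ax":0,"ay":0,"az":0},{"claw":1,"dx":-0.2,"dy":0,"dz":0,"ax":0,"ay":0,"az":0},{"claw":1,"dx":0,"dy":0,"dz":0.02,"ax":0,"ay":0,"az":0},{"claw":1,"dx":0,"dy":0,"dz":0,"ax":0,"ay":0,"az":0}]' 25
python3 -c "
from h import *
sc(avg(3))"
```

```text
time: 12.28
ee_pos: [0.4793, -0.0134, 0.0206]
eef_rot: [-0.041, 0.999, -0.0, -0.0]
ft_force: [0.8, 0.4, -0.1]
width: 0.0236
grip_force: 25.0
avg [478.9 -13.4  20.7] [0.1 0.  0. ] F [ 0.25 -0.1  -0.71] [0.16 0.12 0.06]
scale x -207.5 y 99.4
```

```bash
python3 -m crank '[{"claw":0.1,"dx":0,"dy":0,"dz":0,"ax":0,"ay":0,"az":0},{"claw":-0.1,"dx":0,"dy":0,"dz":0,"ax":0,"ay":0,"az":0},{"claw":-0.1,"dx":0,"dy":0,"dz":0,"ax":0,"ay":0,"az":0},{"claw":-0.1,"dx":0,"dy":0,"dz":-0.2,"ax":0,"ay":0,"az":0},{"claw":-0.1,"dx":0,"dy":0,"dz":-0.8,"ax":0,"ay":0,"az":0},{"claw":-0.1,"dx":0,"dy":0,"dz":-0.5,"ax":0,"ay":0,"az":0},{"claw":1,"dx":0.6,"dy":0,"dz":0,"ax":0,"ay":0,"az":0},{"claw":1,"dx":0.6,"dy":0,"dz":0,"ax":0,"ay":0,"az":0}]' 25
python3 -m crank '[{"claw":1,"dx":0,"dy":0,"dz":0,"ax":0,"ay":0,"az":0},{"claw":1,"dx":0,"dy":0,"dz":0,"ax":0,"ay":0,"az":0},{"claw":1,"dx":0,"dy":0,"dz":0,"ax":0,"ay":0,"az":0},{"claw":1,"dx":0,"dy":0,"dz":0,"ax":0,"ay":0,"az":0},{"claw":1,"dx":0,"dy":0,"dz":0,"ax":0,"ay":0,"az":0}]' 25
python3 -c "
from h import *
sc(avg(3)); print(r.read_state()['width'])
c=r.camera('top');im=c['color'][190:250,280:360,::-1]
d=r.camera('side');jm=d['color'][170:230,260:340,::-1]
cv2.imwrite('pics/c7.png',np.hstack([cv2.resize(k,(400,300),interpolation=cv2.INTER_CUBIC) for k in (im,jm)]))"
```

```text
time: 13.1
ee_pos: [0.4441, -0.0163, 0.0673]
eef_rot: [-0.041, 0.999, 0.0, 0.001]
ft_force: [-1.5, -0.8, 0.1]
width: 0.0409
grip_force: 0.0
time: 13.52
ee_pos: [0.4438, -0.0163, 0.0659]
eef_rot: [-0.041, 0.999, -0.0, 0.0]
ft_force: [-0.2, -0.5, -0.1]
width: 0.0093
grip_force: 0.0
avg [443.5 -16.3  65.8] [0.1 0.  0. ] F [ 0.42 -0.26 -0.07] [0.38 0.2  0.33]
scale x -243.0 y 99.5
0.0023089410851614162
```

View pics/c7.png

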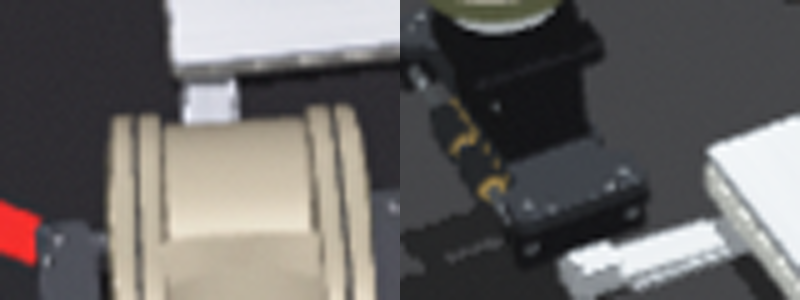

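The wedge lies on the shim, thin end under the scale, with its head back at side crop (565,265). I go down behind the head with the fingers shut.

```bash
python3 -c "
from h import *
d=r.camera('side'); sc(ray(d,[[293,222]],.02)[0])"
python3 -m crank '[{"claw":1,"dx":0.15,"dy":0.02,"dz":0.4,"ax":0,"ay":0,"az":0},{"claw":1,"dx":0,"dy":0,"dz":0.6,"ax":0,"ay":0,"az":0},{"claw":1,"dx":0,"dy":0,"dz":0.53,"ax":0,"ay":0,"az":0},{"claw":1,"dx":0,"dy":0,"dz":0,"ax":0,"ay":0,"az":0},{"claw":1,"dx":0,"dy":0,"dz":0,"ax":0,"ay":0,"az":0}]' 25
python3 -c "
from h import *
sc(avg(4))"
```

```text
scale x -217.3 y 109.5
time: 14.23
ee_pos: [0.4382, -0.0162, 0.0197]
eef_rot: [-0.041, 0.999, -0.0, -0.001]
ft_force: [-0.7, -0.1, 0.5]
width: 0.0006
grip_force: 0.0
avg [439.3 -16.1  20.7] [0.2 0.  0.2] F [ 0.09 -0.16  0.7 ] [0.33 0.41 0.5 ]
scale x -247.2 y 100.0
```

```bash
python3 -m crank '[{"claw":1,"dx":-0.15,"dy":0,"dz":0,"ax":0,"ay":0,"az":0},{"claw":1,"dx":-0.15,"dy":0,"dz":0,"ax":0,"ay":0,"az":0},{"claw":1,"dx":-0.15,"dy":0,"dz":0,"ax":0,"ay":0,"az":0},{"claw":1,"dx":-0.15,"dy":0,"dz":0,"ax":0,"ay":0,"az":0},{"claw":1,"dx":-0.15,"dy":0,"dz":0,"ax":0,"ay":0,"az":0},{"claw":1,"dx":-0.15,"dy":0,"dz":0,"ax":0,"ay":0,"az":0},{"claw":1,"dx":-0.1,"dy":0,"dz":0,"ax":0,"ay":0,"az":0},{"claw":1,"dx":0,"dy":0,"dz":0,"ax":0,"ay":0,"az":0}]' 25
python3 -c "
from h import *
sc(avg(3))"
```

```text
time: 15.1
ee_pos: [0.4693, -0.0135, 0.0199]
eef_rot: [-0.041, 0.999, -0.0, 0.0]
ft_force: [0.0, -0.1, 0.3]
width: 0.0004
grip_force: 0.0
avg [468.7 -13.6  19.8] [0.1 0.  0. ] F [0.21 0.32 0.16] [0.64 0.07 0.13]
scale x -217.7 y 100.0
```

Now I creep in: 1.2 mm rows in groups, checking the force.

```bash
for i in 1 2; do python3 -m crank '[{"claw":1,"dx":-0.04,"dy":0,"dz":0,"ax":0,"ay":0,"az":0},{"claw":1,"dx":-0.04,"dy":0,"dz":0,"ax":0,"ay":0,"az":0},{"claw":1,"dx":-0.04,"dy":0,"dz":0,"ax":0,"ay":0,"az":0},{"claw":1,"dx":0,"dy":0,"dz":0,"ax":0,"ay":0,"az":0}]' 25 | grep ft; done
python3 -c "
from h import *
sc(avg(3))"
```

```text
ft_force: [-0.1, -0.4, -0.4]
ft_force: [0.2, -0.3, 0.6]
avg [475.9 -13.   19.9] [0. 0. 0.] F [ 0.31  0.38 -0.09] [0.57 0.44 0.34]
scale x -210.4 y 100.0
```

```bash
for i in 1 2; do python3 -m crank '[{"claw":1,"dx":-0.04,"dy":0,"dz":0,"ax":0,"ay":0,"az":0},{"claw":1,"dx":-0.04,"dy":0,"dz":0,"ax":0,"ay":0,"az":0},{"claw":1,"dx":0,"dy":0,"dz":0,"ax":0,"ay":0,"az":0}]' 25 | grep ft; done
python3 -c "
from h import *
sc(avg(3))"
```

```text
ft_force: [-0.1, 0.2, -0.2]
ft_force: [-0.4, 0.0, 0.5]
avg [480.7 -12.6  19.9] [0. 0. 0.] F [0.45 0.69 0.03] [0.4  0.53 0.46]
scale x -205.6 y 100.0
```

```bash
for i in 1 2; do python3 -m crank '[{"claw":1,"dx":-0.04,"dy":0,"dz":0,"ax":0,"ay":0,"az":0},{"claw":1,"dx":-0.04,"dy":0,"dz":0,"ax":0,"ay":0,"az":0},{"claw":1,"dx":0,"dy":0,"dz":0,"ax":0,"ay":0,"az":0}]' 25 | grep ft; done
python3 -c "
from h import *
sc(avg(3))"
```

```text
ft_force: [0.7, -0.1, 0.1]
ft_force: [0.3, 0.1, 0.7]
avg [485.5 -12.2  19.9] [0.1 0.  0. ] F [ 0.26 -0.25 -0.29] [0.31 0.17 0.06]
scale x -200.8 y 100.0
```

```bash
for i in 1 2; do python3 -m crank '[{"claw":1,"dx":-0.04,"dy":0,"dz":0,"ax":0,"ay":0,"az":0},{"claw":1,"dx":-0.04,"dy":0,"dz":0,"ax":0,"ay":0,"az":0},{"claw":1,"dx":0,"dy":0,"dz":0,"ax":0,"ay":0,"az":0}]' 25 | grep ft; done
python3 -c "
from h import *
sc(avg(3))
d=r.camera('side'); c=r.camera('top')
cv2.imwrite('pics/d.png',d['color'][...,::-1])
g=c['color'].min(2); print(g[200:212:1,314:332:2])"
```

```text
ft_force: [-0.8, -0.3, 0.7]
ft_force: [-0.2, 0.2, 0.2]
avg [490.3 -11.8  20. ] [0. 0. 0.] F [-0.63  0.16  0.11] [0.52 0.31 0.39]
scale x -196.0 y 100.0
[[157 158 157 157 158 157 157 157 158]
 [161 161 161 160 160 160 161 161 160]
 [163 164 164 164 164 165 165 165 165]
 [167 167 168 167 167 167 167 167 167]
 [170 170 170 169 169 170 170 170 170]
 [172 171 172 172 172 171 171 171 171]
 [174 174 172 174 173 174 173 175 172]
 [176 176 176 175 176 176 177 175 177]
 [180 180 181 181 178 179 180 181 179]
 [182 184 183 183 183 183 183 183 183]
 [189 189 190 189 187 188 189 188 188]
 [194 193 191 191 192 192 194 194 193]]
```

```bash
for i in 1 2; do python3 -m crank '[{"claw":1,"dx":-0.04,"dy":0,"dz":0,"ax":0,"ay":0,"az":0},{"claw":1,"dx":-0.04,"dy":0,"dz":0,"ax":0,"ay":0,"az":0},{"claw":1,"dx":0,"dy":0,"dz":0,"ax":0,"ay":0,"az":0}]' 25 | grep ft; done
python3 -c "
from h import *
sc(avg(3))"
```

```text
ft_force: [0.8, -0.1, 0.6]
ft_force: [-0.0, -1.1, 0.4]
avg [495.  -11.5  19.9] [0.1 0.  0. ] F [-0.44  0.31 -0.18] [0.19 0.34 0.42]
scale x -191.3 y 100.0
```

```bash
for i in 1 2; do python3 -m crank '[{"claw":1,"dx":-0.04,"dy":0,"dz":0,"ax":0,"ay":0,"az":0},{"claw":1,"dx":-0.04,"dy":0,"dz":0,"ax":0,"ay":0,"az":0},{"claw":1,"dx":0,"dy":0,"dz":0,"ax":0,"ay":0,"az":0}]' 25 | grep ft; done
python3 -c "
from h import *
sc(avg(3))"
```

```text
ft_force: [-0.8, 0.2, -0.6]
ft_force: [-0.0, -0.1, -0.6]
avg [499.8 -11.   20. ] [0.1 0.  0. ] F [ 0.26 -0.03  0.13] [0.39 0.55 0.21]
scale x -186.4 y 100.0
```

```bash
python3 -c "
from h import *
d=r.camera('side'); a=np.radians(4.8)
for y,z in((88,.006),(90,.020),(87,.003)):
    xs=np.arange(-215,-125,5.); X=np.c_[694+xs*np.cos(a)-y*np.sin(a),-95.1+xs*np.sin(a)+y*np.cos(a)]/1000
    uv=proj(d,np.c_[X,np.full(len(xs),z)]); m=cv2.remap(d['color'].min(2),uv[None].astype(np.float32),None,1)[0]; print(y,z,[(int(x),int(v)) for x,v in zip(xs,m)])
"
```

```text
88 0.006 [(-215, 38), (-210, 39), (-205, 38), (-200, 38), (-195, 37), (-190, 21), (-185, 25), (-180, 26), (-175, 21), (-170, 23), (-165, 21), (-160, 22), (-155, 22), (-150, 24), (-145, 22), (-140, 22), (-135, 23), (-130, 20)]
90 0.02 [(-215, 39), (-210, 38), (-205, 37), (-200, 26), (-195, 20), (-190, 21), (-185, 27), (-180, 23), (-175, 24), (-170, 23), (-165, 25), (-160, 23), (-155, 21), (-150, 23), (-145, 21), (-140, 24), (-135, 23), (-130, 24)]
87 0.003 [(-215, 39), (-210, 39), (-205, 38), (-200, 39), (-195, 31), (-190, 23), (-185, 27), (-180, 42), (-175, 36), (-170, 38), (-165, 35), (-160, 29), (-155, 43), (-150, 41), (-145, 38), (-140, 41), (-135, 42), (-130, 44)]
```

```bash
for i in 1 2; do python3 -m crank '[{"claw":1,"dx":-0.03,"dy":0,"dz":0,"ax":0,"ay":0,"az":0},{"claw":1,"dx":-0.03,"dy":0,"dz":0,"ax":0,"ay":0,"az":0},{"claw":1,"dx":0,"dy":0,"dz":0,"ax":0,"ay":0,"az":0}]' 25 | grep ft; done
python3 -c "
from h import *
sc(avg(3))"
```

```text
ft_force: [0.3, 0.1, -0.5]
ft_force: [-5.4, 0.4, 5.2]
avg [502.7 -10.8  19.8] [0. 0. 0.] F [-5.21 -0.04  3.37] [0.26 0.25 0.66]
scale x -183.6 y 100.0
```

```bash
python3 -m crank '[{"claw":1,"dx":-0.015,"dy":0,"dz":0,"ax":0,"ay":0,"az":0},{"claw":1,"dx":0,"dy":0,"dz":0,"ax":0,"ay":0,"az":0},{"claw":1,"dx":0,"dy":0,"dz":0,"ax":0,"ay":0,"az":0}]' 25 | grep ft
python3 -c "
from h import *
sc(avg(4))"
```

```text
ft_force: [-7.6, -1.0, 4.9]
avg [502.9 -10.8  19.7] [0. 0. 0.] F [-5.89 -0.35  4.71] [0.26 0.53 0.17]
scale x -183.4 y 100.0
```

```bash
python3 -m crank '[{"claw":1,"dx":-0.025,"dy":0,"dz":0,"ax":0,"ay":0,"az":0},{"claw":1,"dx":0,"dy":0,"dz":0,"ax":0,"ay":0,"az":0},{"claw":1,"dx":0,"dy":0,"dz":0,"ax":0,"ay":0,"az":0}]' 25 | grep ft
python3 -c "
from h import *
sc(avg(4))"
```

```text
ft_force: [-7.5, 0.1, 6.3]
avg [503.2 -10.8  19.7] [0. 0. 0.] F [-8.47 -0.45  6.57] [0.3  0.39 0.15]
scale x -183.0 y 100.0
```

The wedge bears 8.5 N, which should be snug. I back straight off, rise and look.

```bash
python3 -m crank '[{"claw":1,"dx":0.1,"dy":0,"dz":0,"ax":0,"ay":0,"az":0},{"claw":1,"dx":0.5,"dy":0,"dz":0,"ax":0,"ay":0,"az":0},{"claw":1,"dx":0.5,"dy":0,"dz":-0.5,"ax":0,"ay":0,"az":0},{"claw":1,"dx":0,"dy":0,"dz":-1,"ax":0,"ay":0,"az":0},{"claw":1,"dx":0,"dy":0,"dz":-1,"ax":0,"ay":0,"az":0},{"claw":1,"dx":0,"dy":0.8,"dz":-1,"ax":0,"ay":0,"az":0},{"claw":1,"dx":0,"dy":1,"dz":0,"ax":0,"ay":0,"az":0},{"claw":1,"dx":0,"dy":1,"dz":0,"ax":0,"ay":0,"az":0}]' 25
python3 -m crank '[{"claw":1,"dx":0,"dy":1,"dz":0,"ax":0,"ay":0,"az":0},{"claw":1,"dx":0,"dy":1,"dz":0,"ax":0,"ay":0,"az":0},{"claw":1,"dx":0,"dy":0,"dz":0,"ax":0,"ay":0,"az":0},{"claw":1,"dx":0,"dy":0,"dz":0,"ax":0,"ay":0,"az":0}]' 25 | grep -v rot
python3 - <<'E'
from h import *
sc(avg(1))
c=r.camera('top');d=r.camera('side')
np.savez('after.npz',g=c['color'],s=d['color'])
im=c['color'][190:235,290:350,::-1]; jm=d['color'][185:230,290:350,::-1]
cv2.imwrite('pics/c8.png',np.hstack([cv2.resize(k,(400,300),interpolation=cv2.INTER_CUBIC) for k in (im,jm)]))
rw,w=blob(c,(355,162),.062,50,100)
th=np.radians(4.8); R=np.array([[np.cos(th),-np.sin(th)],[np.sin(th),np.cos(th)]]); q=(w*1000-[700,-94.5])@R
for n,sel,i in(("L",(np.abs(q[:,0]+10)<90)&(q[:,1]>100),1),("R",(np.abs(q[:,0]+10)<90)&(q[:,1]<-100),1),("back",(q[:,0]>80)&(np.abs(q[:,1])>78)&(np.abs(q[:,1])<112),0)):
    print(n,np.polyfit(q[sel,1-i],q[sel,i],1).round(4))
E
```

```text
time: 21.68
ee_pos: [0.4664, 0.0714, 0.1273]
eef_rot: [-0.04, 0.999, 0.001, 0.003]
ft_force: [-0.2, 0.7, 0.3]
width: 0.0008
grip_force: 0.0
time: 22.02
ee_pos: [0.4598, 0.1318, 0.1251]
ft_force: [-0.6, -0.1, 0.5]
width: 0.0003
grip_force: 0.0
avg [460.  130.3 125. ] [0. 0. 0.] F [-0.56 -0.49 -0.36] [0. 0. 0.]
scale x -214.4 y 244.2
L [-2.200000e-03  1.172886e+02]
R [-1.600000e-03 -1.175384e+02]
back [1.700000e-03 1.106334e+02]
```

View pics/c8.png

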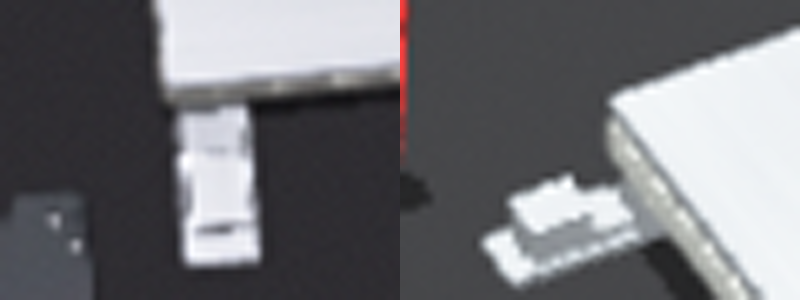

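The wedge lies centred on the shim with its head clear of the scale. The shim's tail is where it was, and the scale's edges are unchanged to about 0.1 mm. Next I go over the corner to press.

```bash
python3 -c "
from h import *
need(.586,-.0039,.125,184.8)"
```

```text
t 22.17 pos [460.1 129.  125. ] z-tilt [ 0.001 -0.   ] az -0.02 shift [-3.81 -4.77 -0.  ] F [-0.6 -0.4 -0.3] w 0.5
```

```bash
python3 -m crank '[{"claw":1,"dx":-0.64,"dy":-0.8,"dz":0,"ax":0,"ay":0,"az":0},{"claw":1,"dx":-0.64,"dy":-0.8,"dz":0,"ax":0,"ay":0,"az":0},{"claw":1,"dx":-0.64,"dy":-0.8,"dz":0,"ax":0,"ay":0,"az":0},{"claw":1,"dx":-0.64,"dy":-0.8,"dz":0,"ax":0,"ay":0,"az":0},{"claw":1,"dx":-0.64,"dy":-0.8,"dz":0,"ax":0,"ay":0,"az":0},{"claw":1,"dx":-0.61,"dy":-0.77,"dz":0,"ax":0,"ay":0,"az":0},{"claw":1,"dx":0,"dy":0,"dz":0.7,"ax":0,"ay":0,"az":0},{"claw":1,"dx":0,"dy":0,"dz":0.7,"ax":0,"ay":0,"az":0}]' 25 | grep ee
python3 -m crank '[{"claw":1,"dx":0,"dy":0,"dz":0,"ax":0,"ay":0,"az":0},{"claw":1,"dx":0,"dy":0,"dz":0,"ax":0,"ay":0,"az":0},{"claw":1,"dx":0,"dy":0,"dz":0,"ax":0,"ay":0,"az":0}]' 25 | grep ee
python3 -c "
from h import *
sc(avg(3));need(.586,-.0039,.0735,184.8)"
```

```text
ee_pos: [0.5872, -0.0068, 0.0833]
eef_rot: [-0.039, 0.999, -0.001, 0.002]
ee_pos: [0.5858, -0.0035, 0.084]
eef_rot: [-0.041, 0.999, -0.0, 0.001]
avg [586.2  -3.1  84.4] [0.  0.1 0. ] F [ 0.05 -0.12  0.13] [0.39 0.55 0.27]
scale x -99.8 y 100.7
t 23.23 pos [586.2  -2.9  84.4] z-tilt [0.002 0.   ] az -0.01 shift [ 0.01 -0.03  0.36] F [ 0.3  0.2 -0.1] w -0.2
```

```bash
python3 -m crank '[{"claw":1,"dx":0,"dy":-0.03,"dz":0.2,"ax":0,"ay":0,"az":0},{"claw":1,"dx":0,"dy":0,"dz":0.1,"ax":0,"ay":0,"az":0},{"claw":1,"dx":0,"dy":0,"dz":0.03,"ax":0,"ay":0,"az":0},{"claw":1,"dx":0,"dy":0,"dz":0,"ax":0,"ay":0,"az":0}]' 25 | grep -v rot
python3 -m crank '[{"claw":1,"dx":0,"dy":0,"dz":0.02,"ax":0,"ay":0,"az":0},{"claw":1,"dx":0,"dy":0,"dz":0,"ax":0,"ay":0,"az":0}]' 25 | grep -v rot
python3 -c "
from h import *
avg(2)"
```

```text
time: 23.57
ee_pos: [0.5856, -0.0039, 0.0735]
ft_force: [-1.9, 0.5, 6.3]
width: 0.0003
grip_force: 3.1
time: 23.73
ee_pos: [0.5856, -0.004, 0.0734]
ft_force: [-5.1, 0.3, 10.7]
width: 0.0005
grip_force: 5.8
avg [585.6  -4.   73.4] [0. 0. 0.] F [-4.44 -0.66 11.63] [0.1  0.02 0.43]
```

```bash
python3 -m crank '[{"claw":1,"dx":0.02,"dy":0,"dz":0.012,"ax":0,"ay":0,"az":0},{"claw":1,"dx":0,"dy":0,"dz":0,"ax":0,"ay":0,"az":0},{"claw":1,"dx":0,"dy":0,"dz":0,"ax":0,"ay":0,"az":0},{"claw":1,"dx":0,"dy":0,"dz":0,"ax":0,"ay":0,"az":0},{"claw":1,"dx":0,"dy":0,"dz":0,"ax":0,"ay":0,"az":0},{"claw":1,"dx":0,"dy":0,"dz":0,"ax":0,"ay":0,"az":0}]' 25 | grep -v rot
python3 -c "
from h import *
avg(2)"
```

```text
time: 24.33
ee_pos: [0.5856, -0.004, 0.0734]
ft_force: [-3.0, -0.1, 12.1]
width: 0.0004
grip_force: 6.1
avg [585.6  -4.   73.4] [0. 0. 0.] F [-3.65 -0.49 12.04] [0.26 0.5  0.51]
```

The scale bears 12 N for over half a second with no dip. I let go and rise.

```bash
python3 -m crank '[{"claw":1,"dx":0,"dy":0,"dz":-0.1,"ax":0,"ay":0,"az":0},{"claw":1,"dx":0,"dy":0,"dz":-0.7,"ax":0,"ay":0,"az":0},{"claw":1,"dx":0,"dy":0,"dz":-1,"ax":0,"ay":0,"az":0},{"claw":1,"dx":0.64,"dy":0.8,"dz":0,"ax":0,"ay":0,"az":0},{"claw":1,"dx":0.64,"dy":0.8,"dz":0,"ax":0,"ay":0,"az":0},{"claw":1,"dx":0.64,"dy":0.8,"dz":0,"ax":0,"ay":0,"az":0},{"claw":1,"dx":0.64,"dy":0.8,"dz":0,"ax":0,"ay":0,"az":0},{"claw":1,"dx":0.64,"dy":0.8,"dz":0,"ax":0,"ay":0,"az":0}]' 25 | grep ee_pos
python3 -m crank '[{"claw":1,"dx":0.6,"dy":0.8,"dz":0,"ax":0,"ay":0,"az":0},{"claw":1,"dx":0,"dy":0,"dz":0,"ax":0,"ay":0,"az":0},{"claw":1,"dx":0,"dy":0,"dz":0,"ax":0,"ay":0,"az":0}]' 25 | grep ee_pos
python3 - <<'E'
from h import *
c=r.camera('top');d=r.camera('side'); o=np.load('after.npz')
for k,n,(v0,v1,u0,u1) in(('g',c,(100,235,308,405)),('s',d,(175,262,303,435))):
    D=np.abs(o[k].astype(int)-n['color']).max(2)[v0:v1,u0:u1]; ys,xs=np.nonzero(D>40); print(k,len(ys),(ys.min()+v0,ys.max()+v0,xs.min()+u0,xs.max()+u0) if len(ys) else'')
# head back: dark line row on the shim centre line, top view
g=c['color'].min(2); print([int(g[v,322:326].mean()) for v in range(206,234)])
a=np.radians(4.8)
for x in(-187,-180,-173,-165,-150,-143): print(x,proj(c,[(694+x*np.cos(a)-100*np.sin(a))/1000,(-95.1+x*np.sin(a)+100*np.cos(a))/1000,.006 if x<-165 else .028]).round(1))
E
```

```text
ee_pos: [0.4781, 0.1085, 0.1259]
ee_pos: [0.4586, 0.1313, 0.1262]
g 0 
s 0 
[166, 205, 212, 209, 208, 207, 193, 212, 228, 229, 228, 229, 229, 229, 230, 231, 232, 175, 140, 210, 233, 233, 219, 141, 52, 41, 44, 44]
-187 [[323.2 229.6]]
-180 [[323.  227.1]]
-173 [[322.7 224.7]]
-165 [[322.5 220.9]]
-150 [[322.  215.5]]
-143 [[321.7 213. ]]
```

```bash
python3 -c "
from bench import r
print(r.close_job())"
```

```text
the job is handed in; nothing more can be done
None
```

The job is handed in: the flat shim is under the front left foot, the wedge was pushed in on top to about 8.5 N, and the corner held a 12 N press with no dip, no visible shift of scale, shim or wedge, and the arm clear; the wedge's own hold was not tested separately.

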